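Roll the tube onto the weld line and drop the earth arm on it

TASK

Set up the thick tube for stud welding on the tube rest: with the fingertips, push the top of the thick tube sideways so that it rolls (not slides) over the plate until it lies still along the white line, then push the raised earth arm over so that its brass vee comes down and stays seated on the tube. Only push with the fingers: do not grip or lift anything, and leave the thin tube, the studs and the marker where they lie.

Things in the scene. Friction and masses are not known exactly. Their poses are not given: they have to be found in the camera images.
- tube: the thick plain steel tube on the plate, 42.4 mm diameter, 140 mm long, 0.36 kg; origin in its middle on its axis, x along the tube (z up at first; y, z turn as it rolls). Starts left or right of the white line, 60 to 85 mm off, up to 3 degrees skew. Pressed lightly on top and dragged sideways it rolls half as far as the finger and stops with it; pushed at the side, high up, it may jam.
- spare_tube: the thin plain steel tube lying on the plate on the other side of the line, 26.9 mm diameter, 140 mm long; origin in the middle on its axis, x along the tube. To be left alone (it may be nudged by up to 15 mm).
- rest: tube rest: dark steel plate 220 (x) by 260 (y) by 10 mm thick, fixed to the bench, 6 mm high edge strips along its two short (y) ends. Origin in the middle of its underside on the bench top; x points away from the robot to the arm's pivot, along the white line; y to the left; z up. The line is at y = 0.
- line (a point): point on the white painted line (3 mm wide, 168 mm long, along the rest's x axis) on the plate's top, 10 mm above the bench; 20 mm on the robot's side of the plate's middle, midway along where the tube should lie.
- pivot (a point): pivot axis of the earth arm, at x = 85 mm, y = 0, z = 66 mm in the rest's frame; the axis runs along the rest's y. Two 6 mm steel cheeks hold it (40 mm wide over the outside), top 78 mm above the bench; a back stop plate behind it reaches 92 mm.
- grip (a point): middle of the arm's black round grip (21 mm diameter), 145 mm from the pivot along the arm; the grip reaches from 115 to 177 mm.
- earth_arm (a joint): earth arm's angle, rad: 0 = level toward the robot, vee seated on the tube on the line; 1.57 = upright; 1.95 = back on its stop. Starts leaning back at 1.72 to 1.88 and stays there: its pivot is stiff. Bar 22 mm wide, 10 mm thick, 0.35 kg. Under 4 N at the grip pushes it; at about 0.9 or lower it sinks by itself in 3 s and rests on the tube by its weight. With no tube under it, it sinks to -0.2.
- vee_shoe: brass vee shoe under the arm, rocking by up to 6 degrees on a cross pin, 90 mm from the pivot, 26 mm long, 37 mm wide, 120 degree vee; origin on the arm's centre line above the vee. Seated, its origin is 66 mm above the bench and its apex 24.5 mm above the tube's axis.
- stud_a: copper weld stud, 12 by 30 mm, lying on the plate beside the arm's pivot on the left; leave it.
- stud_b: copper weld stud, 12 by 30 mm, lying on the plate beside the arm's pivot on the right; leave it.
- marker: paint marker, 17 by 131 by 18 mm, lying on the bench to the right of the rest; leave it.

How it is judged:
On the way, in this order (a step that is already met when the one before it is completed fails the run):
1. the thick tube has been rolled, not slid, onto the white line (it has turned about its own axis on the way) and lies still along it, the earth arm still raised (y of tube in the frame of rest between -0.007 and 0.007 m and angle between the x axis of tube and the x axis of rest, either way round below 0.1 rad and linear speed of tube below 0.01 m/s and value of joint earth_arm above 1 rad and angle between tube's own z axis and vertical above 1.2 rad), for 0.2 s.
2. the earth arm has come down and its brass vee touches the tube (value of joint earth_arm below 0.08 rad and contact force between vee_shoe and tube above 0.5 N), for 0.2 s.
At the end, for the whole second after the job is handed in: The thick tube lies at rest on the plate with its axis within 6 mm of the white line and 5.7 degrees of parallel, its middle within 35 mm of the middle of the place marked for it along the line; the earth arm is down (within 0.06 rad of level) and its brass vee presses on the tube (y of tube in the frame of rest between -0.006 and 0.006 m and x of tube in the frame of rest between -0.055 and 0.015 m and angle between the x axis of tube and the x axis of rest, either way round below 0.1 rad and z of tube in the frame of rest below 0.036 m and value of joint earth_arm between -0.06 and 0.06 rad and contact force between vee_shoe and tube above 0.5 N and linear speed of tube below 0.01 m/s); the robot touches nothing.
It fails at once if the thick tube was lifted off the plate (z of tube in the frame of rest above 0.039 m).
It fails at once if the thick tube left the plate (z of tube in the frame of rest below 0.024 m).
It fails at once if the thin tube was moved (distance of spare_tube from where it was at the start of the episode above 0.015 m).
It fails at once if a stud or the marker was moved (distance of any of stud_a, stud_b, marker from where it was at the start of the episode above 0.02 m).
It also fails if it takes over 67 s, if anything falls off the work surface, if the arm or the gripper's body presses on something with over 40 N, if the wrist force passes 120 N, or if a joint passes its speed limit or range.

ROBOT

A 7-joint arm with a two-finger parallel gripper is mounted at the origin on a cart in front of the work surface, level with it; the furniture and walls round the work are solid. World frame = base frame: x ahead of the robot, y to its left, z up, the work surface at z = 0. Lengths are in m, angles in rad, forces in N, time in s.
With the tool pointing down it reaches from about 0.425 to 0.875 m from the base axis. Payload 9.9 kg.
Tool frame: the origin (TCP) lies between the finger pads; the fingertips stand 17 mm ahead of it and the grasp point (between the pads) lies 2 mm behind it; z points along the fingers, y is the line along which they close (so a half turn about z gives the same grasp; the last joint's range is limited). The gripper opens to 85 mm and grips with 20 to 120 N. Pads are 22 mm wide; open, the fingers measure 114 mm over their backs; the gripper's body (76 mm by 85 mm) begins 54 mm behind the grasp point. The pads swing forward as they close: fully open they stand 13 mm farther back than shut.
Start: joints at [1.145, 0.576, 0.025, 1.437, -0.015, 1.129, -0.057], TCP at [0.226, -0.636, 0.248] pointing down, gripper open.
Joint ranges: [-2.76, 2.76], [-0.34, 2.15], [-1.52, 1.57], [0.19, 2.46], [-1.09, 4.23], [0.17, 1.99], [-2.82, 2.82]. Speed limits (rad/s): [2.22, 2.22, 3.01, 3.01, 3.14, 3.14, 3.14].

INTERFACE

Orientations are given as a 3x3 rotation matrix whose columns are the frame's x, y, z axes.
In Python, from cell import bot, viewer, order, nets gives the robot as it stands.
- The arm moves only by the tool jog_arm, never from a script. Its argument "series" is a list of rows, each a list of 5 numbers: the shift along the world's x, y, z in mm, then the turn about the world's z in rad, then the closure in counts, from 0 (fully open) to 255 (shut). A call has exactly 5 rows; each row shifts and turns the commanded pose from where the row before left it; what a row does not reach is not made up. A row lasts 1/10 s, in which the tool goes at most 50 mm and 8.59 degrees, less where a joint would pass 70% of its speed; a pose out of reach is approached as far as the arm can. A call with a gripper value outside its range is refused whole. The fingers move at their own pace and stop on an object; the grip force is fixed at half the most. Time passes only in rows, so rows that do not move let the fingers close, or fill a call up. It gives the time, the measured TCP pose, the force, the opening and the grip force at its end, in the units of the state.
- bot.read_state(): the state, without advancing time (a new reading comes with each control period).
- viewer.snapshot(name): name is "scene" or "top" or "wrist"; returns a dict with "image" (400x640x3 uint8, red, green, blue), "z_map" (400x640 float32, m along the optical axis (not along the pixel's ray), 0 where there is no reading), "K" (3x3 intrinsics, pixels), "dist_coeffs" ([k1, k2, p1, p2, k3] as OpenCV has them; the pictures are not rectified), "xyz" and "rotation" of the camera in the world. Camera axes: x right, y down, z forward; pixel columns grow to the right and rows downward; lengths in m; the calibration is good to about 2 mm. A picture is of the moment at which its call begins.
- order.job_done(): hands the job in; it is judged then, once.
Trained networks look in the newest picture that a camera, given by its name, has taken for a name from the list of things; names that differ only in an ending like _2 or _b are one class to them, and where a whole thing is asked for, a point or a joint stands for the part that bears it (a point fixed in the world has none). Each returns a list of dicts, best first, with "score" (0 to 1); they miss things now and then, are a little off and sometimes report something else, mostly with a low value. They report only what shows in the picture. A call takes as long as a camera call.
- nets.spot_in(camera, thing): "bbox" ([centre column, centre row, width, height] in pixels, round what is visible of it).
- nets.regions_of(camera, thing): "mask" (400x640 bool, what is visible of it) and "bbox" ([centre column, centre row, width, height] in pixels, round what is visible of it).
- nets.mark_of(camera, thing): "uv" ([column, row] in pixels: a listed point, or the origin of a listed thing).
The state is a dict: "time": time; "joint_pos": joint angles; "qvel": joint speeds; "tau": joint torques, N m; "ee_pos": TCP position; "ee_rot": TCP orientation; "force": force on the tool from outside, world axes, zero at the start; "torque": the same for the moment, N m; "finger_gap": finger opening in m; "grip_force": force on a finger pad.
Only numpy, scipy, OpenCV 4.12 (cv2) and the standard library are available. Lean on these libraries where they do the work, as an engineer would, in place of code of your own. Each camera call takes 0.05 s, during which the arm holds its last target. There are 200 camera calls.

## Working session

There is one attempt and no reset: what is moved stays moved. The work goes in short steps, Python scripts to look and compute and a tool call to move; the robot and the scene stay as the last step left them, time stands still between calls to the robot, and variables do not carry over. Pictures are saved under pics/ and viewed, at most 10 in all, crops included, and the job is handed in when it is done.

Besides the shell and the picture viewer there is one more tool, called after "Call:" as name(argument=value, ...) on one line, values as JSON. jog_arm: Moves the arm, as the interface text tells. Its arguments: {"type":"object","properties":{"series":{"type":"array"}},"required":["series"]}

```bash
mkdir -p pics; cat > h.py <<'E'
import numpy as np, cv2
from cell import bot, viewer, order, nets
def pts(s, uv, z=None):
    """world points of pixels: from depth map, or on plane height z"""
    uv=np.atleast_2d(np.array(uv,float))
    n=cv2.undistortPoints(uv[:,None],s["K"],np.array(s["dist_coeffs"]))[:,0]
    R=np.array(s["rotation"]);o=np.array(s["xyz"])
    d=np.c_[n,np.ones(len(n))]@R.T
    if z is None:
        t=s["z_map"][uv[:,1].round().astype(int),uv[:,0].round().astype(int)]
    else: t=(z-o[2])/d[:,2]
    return o+d*t[:,None]
def maskpts(s,m):
    v,u=np.nonzero(m&(s["z_map"]>0)); return pts(s,np.c_[u,v])
def save(s,n): cv2.imwrite(f"pics/{n}.png",s["image"][:,:,::-1])
E
python3 - <<'E'
from h import *
for c in ["top","scene"]:
    s=viewer.snapshot(c); save(s,c+"1"); print(c,s["xyz"],np.round(s["rotation"],3).tolist())
    for t in ["tube","spare_tube","rest","earth_arm","vee_shoe","stud_a","marker"]:
        for r in nets.regions_of(c,t)[:2]:
            p=maskpts(s,r["mask"])
            if len(p)>20:
                (cx,cy),wh,a=cv2.minAreaRect(p[:,:2].astype(np.float32))
                print(t,round(r["score"],2),np.round(r["bbox"]),len(p),"med",np.median(p,0).round(3),"lo",np.percentile(p,2,0).round(3),"hi",np.percentile(p,98,0).round(3),"rect",np.round([cx,cy,*wh,a],3))
    for t in ["tube","line","pivot","grip","rest","spare_tube"]:
        for r in nets.mark_of(c,t)[:1]: print("mark",t,round(r["score"],2),np.round(r["uv"]),"z.01",pts(s,r["uv"],.01).round(3),pts(s,r["uv"]).round(3))
print(bot.read_state()["ee_rot"])
E
```

```text
top [ 0.36725352 -0.36915369  0.93387526] [[0.024, -0.99, 0.136], [-0.999, -0.03, -0.039], [0.042, -0.135, -0.99]]
tube 0.63 [294. 232.  22.  69.] 1362 med [ 0.43  -0.354  0.048] lo [ 0.361 -0.375  0.009] hi [ 0.497 -0.332  0.053] rect [ 4.3100e-01 -3.5500e-01  4.6000e-02  1.5000e-01  8.9573e+01]
spare_tube 0.69 [230. 226.  14.  67.] 843 med [ 0.433 -0.217  0.033] lo [ 0.366 -0.229  0.023] hi [ 0.5   -0.202  0.038] rect [ 0.433 -0.213  0.14   0.032  1.91 ]
spare_tube 0.31 [266. 200. 124. 145.] 10086 med [ 0.461 -0.282  0.009] lo [ 0.344 -0.411  0.006] hi [ 0.563 -0.161  0.2  ] rect [ 0.462 -0.284  0.244  0.263  0.782]
rest 0.76 [264. 200. 122. 145.] 10228 med [ 0.461 -0.282  0.009] lo [ 0.344 -0.411  0.006] hi [ 0.564 -0.16   0.203] rect [ 0.472 -0.283  0.264  0.266  1.243]
earth_arm 0.59 [259. 156.  25.  54.] 778 med [ 0.552 -0.285  0.167] lo [ 0.528 -0.303  0.   ] hi [ 0.587 -0.25   0.237] rect [ 0.579 -0.267  0.118  0.051 33.579]
vee_shoe 0.59 [261. 163.  22.   9.] 203 med [ 0.546 -0.285  0.165] lo [ 0.538 -0.304  0.146] hi [ 0.556 -0.265  0.17 ] rect [ 0.546 -0.284  0.018  0.042 
[... 2126 characters left out ...]
2  0.018] rect [ 0.486 -0.581  0.036  0.129 26.948]
mark tube 0.87 [286. 211.] z.01 [[ 0.45  -0.328  0.01 ]] [[ 0.238 -0.691  0.271]]
mark line 0.91 [269. 202.] z.01 [[ 0.435 -0.267  0.01 ]] [[ 0.436 -0.265  0.009]]
mark pivot 0.55 [308. 175.] z.01 [[ 0.607 -0.189  0.01 ]] [[ 0.531 -0.301  0.077]]
mark grip 0.9 [315. 121.] z.01 [[0.908 0.205 0.01 ]] [[ 0.561 -0.287  0.207]]
mark rest 0.75 [277. 212.] z.01 [[ 0.428 -0.319  0.01 ]] [[ 0.23  -0.684  0.268]]
mark spare_tube 0.66 [259. 192.] z.01 [[ 0.439 -0.204  0.01 ]] [[ 0.429 -0.226  0.023]]
[[ 9.42147876e-01  3.35197522e-01  9.32036309e-06]
 [ 3.35197522e-01 -9.42147876e-01  2.07463013e-05]
 [ 1.57352691e-05 -1.64219211e-05 -1.00000000e+00]]
```

View pics/top1.png

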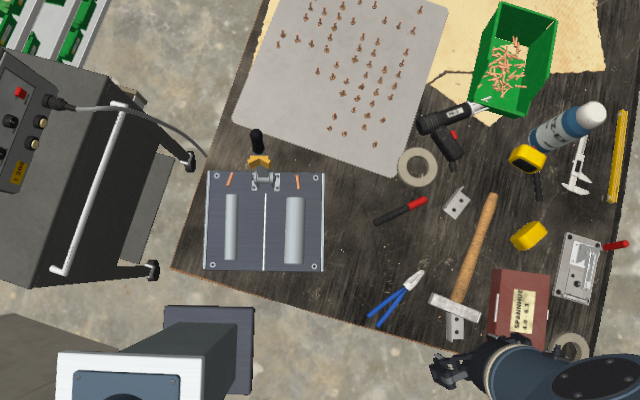

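View pics/scene1.png

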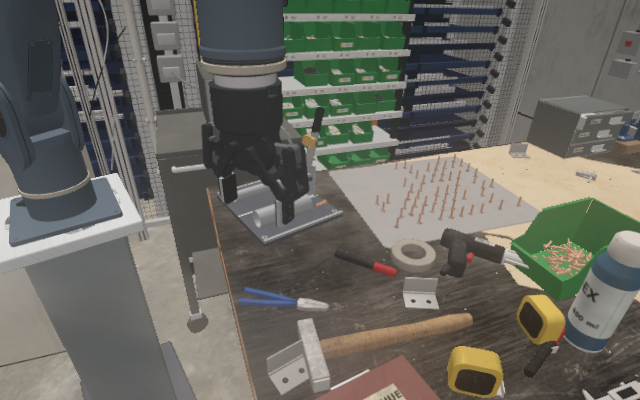

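The top view shows the thick tube at (294,231), right of the line (col 263, rows 193–270). The thin tube is at (230,226), the raised arm with its black grip is near (257,140), and the studs are at (230,180) and (297,181). I'll refine the line and tube axes next and move toward the tube.

```bash
cat >> h.py <<'E'
def axis(p):
    """fit x->y line in world: y at x, slope"""
    k=np.polyfit(p[:,0],p[:,1],1); r=np.abs(p[:,1]-np.polyval(k,p[:,0])); q=p[r<max(.004,np.median(r)*2)]
    return np.polyfit(q[:,0],q[:,1],1)
def tube(s,t="tube",d=.0424):
    r=nets.regions_of("top",t)
    if not r: return None
    p=maskpts(s,r[0]["mask"]); p=p[(p[:,2]>.01+d*.6)&(p[:,2]<.01+d+.006)]
    # least squares: cylinder axis y=a+b x with known radius, z centre
    from scipy.optimize import least_squares
    f=lambda v:np.hypot((p[:,1]-v[0]-v[1]*(p[:,0]-.43)),p[:,2]-v[2])-d/2
    v=least_squares(f,[p[:,1].mean(),0,.01+d/2],loss="soft_l1",f_scale=.001).x
    return v, np.percentile(p[:,0],[1,99])
E
python3 - <<'E'
from h import *
s=viewer.snapshot("top"); im=s["image"].astype(int)
v,u=np.nonzero((im.min(2)>190)); k=(abs(u-264)<6)&(v>196)&(v<268); 
P=pts(s,np.c_[u,v][k],.01); print("line",k.sum(),P.min(0).round(4),P.max(0).round(4)); a=axis(P);print("y@.43",np.polyval(a,.43),"slope",a[0],"y@.536",np.polyval(a,.536))
print("tube",tube(s)); print("spare",tube(s,"spare_tube",.0269))
E
```

```text
line 90 [ 0.3484 -0.2874  0.01  ] [ 0.5014 -0.2837  0.01  ]
y@.43 -0.28540334531143685 slope 0.008207504383957289 y@.536 -0.2845333498467374
tube (array([-0.35232182, -0.00189074,  0.03039837]), array([0.36146221, 0.49534498]))
spare (array([-0.21477649,  0.02439966,  0.02239635]), array([0.36394347, 0.50195931]))
```

Call:
jog_arm(series=[[30, 40, 0, 0.15, 0], [30, 40, 0, 0.15, 0], [30, 40, 0, 0.15, 0], [30, 40, 0, 0.15, 0], [30, 40, -20, 0.15, 0]])

```text
time: 2.05
ee_pos: [0.3763, -0.4378, 0.2319]
ee_rot: [[0.455, 0.89, 0.004], [0.89, -0.455, -0.003], [-0.001, 0.005, -1.0]]
force: [1.2, -0.9, -0.0]
finger_gap: 0.0855
grip_force: 0.0
```

Call:
jog_arm(series=[[13, 18, -20, 0.149, 0], [14, 18, -20, 0.149, 0], [14, 18, -30, 0.149, 0], [11, 16, -30, 0.03, 0], [0, 0, -20, 0, 0]])

```text
time: 2.55
ee_pos: [0.4277, -0.3657, 0.1082]
ee_rot: [[-0.003, 1.0, 0.0], [1.0, 0.003, 0.002], [0.002, 0.0, -1.0]]
force: [-0.2, -0.5, -0.3]
finger_gap: 0.0853
grip_force: 0.0
```

```bash
python3 - <<'E'
from h import *
s=viewer.snapshot("scene"); cv2.imwrite("pics/s2.png",cv2.resize(s["image"][80:280,160:440,::-1],None,fx=2.5,fy=2.5))
st=bot.read_state();print(st["ee_pos"],st["ee_rot"],st["force"])
E
```

```text
[ 0.42564747 -0.36634294  0.10563591] [[-0.00100552  0.99999434 -0.00321033]
 [ 0.99999258  0.00101745  0.00371623]
 [ 0.00371947 -0.00320657 -0.99998794]] [-0.4184182  -0.10416061 -1.96524179]
```

View pics/s2.png

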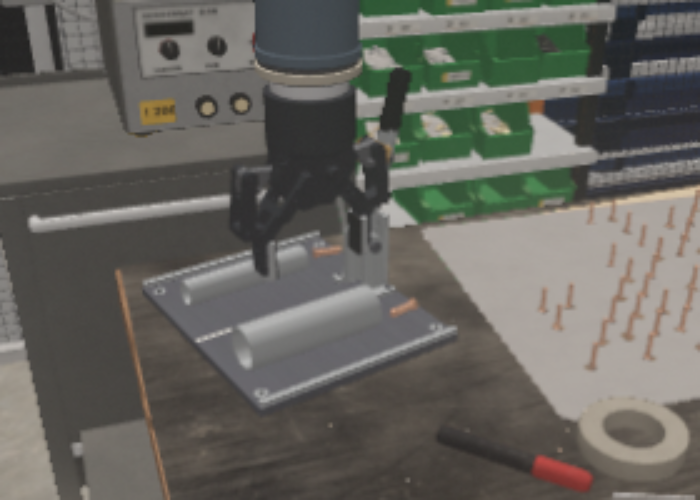

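Call:
jog_arm(series=[[2, 4, -20, 0, 0], [0, 0, -12, 0, 0], [0, 0, -3, 0, 0], [0, 0, -1, 0, 0], [0, 0, 0, 0, 0]])

```text
time: 3.1
ee_pos: [0.4282, -0.3654, 0.0744]
ee_rot: [[0.003, 1.0, 0.001], [1.0, -0.003, -0.001], [-0.001, 0.001, -1.0]]
force: [-0.4, 0.3, 0.2]
finger_gap: 0.0855
grip_force: 0.0
```

Call:
jog_arm(series=[[0, 2, -2, 0, 0], [0, 0, -2, 0, 0], [0, 0, -2, 0, 0], [0, 0, -1, 0, 0], [0, 0, 0, 0, 0]])

```text
time: 3.6
ee_pos: [0.428, -0.3628, 0.0666]
ee_rot: [[0.002, 1.0, -0.0], [1.0, -0.002, 0.0], [0.0, -0.0, -1.0]]
force: [-1.1, 0.1, -0.7]
finger_gap: 0.0856
grip_force: 0.0
```

Call:
jog_arm(series=[[0, 0, -1, 0, 0], [0, 0, -1, 0, 0], [0, 0, 0, 0, 0], [0, 0, 0, 0, 0], [0, 0, 0, 0, 0]])

```text
time: 4.1
ee_pos: [0.4282, -0.3628, 0.0648]
ee_rot: [[0.002, 1.0, 0.0], [1.0, -0.002, -0.0], [-0.0, 0.0, -1.0]]
force: [0.0, 0.4, 0.2]
finger_gap: 0.0856
grip_force: 0.0
```

Call:
jog_arm(series=[[0, 3, -2, 0, 0], [0, 0, -1, 0, 0], [0, 0, -1, 0, 0], [0, 0, 0, 0, 0], [0, 0, 0, 0, 0]])

```text
time: 4.6
ee_pos: [0.4281, -0.3599, 0.0607]
ee_rot: [[0.002, 1.0, -0.0], [1.0, -0.002, 0.0], [0.0, -0.0, -1.0]]
force: [0.3, 0.5, 0.1]
finger_gap: 0.0851
grip_force: 0.0
```

Call:
jog_arm(series=[[0, 0, -1, 0, 0], [0, 0, -1, 0, 0], [0, 0, -1, 0, 0], [0, 0, 0, 0, 0], [0, 0, 0, 0, 0]])

```text
time: 5.1
ee_pos: [0.4281, -0.3598, 0.0577]
ee_rot: [[0.002, 1.0, -0.0], [1.0, -0.002, 0.0], [0.0, -0.0, -1.0]]
force: [-0.3, -0.2, -0.1]
finger_gap: 0.0855
grip_force: 0.0
```

Call:
jog_arm(series=[[0, 0, -1, 0, 0], [0, 0, -1, 0, 0], [0, 0, 0, 0, 0], [0, 0, 0, 0, 0], [0, 0, 0, 0, 0]])

```text
time: 5.6
ee_pos: [0.4282, -0.3602, 0.0561]
ee_rot: [[0.002, 1.0, 0.0], [1.0, -0.002, -0.001], [-0.001, 0.0, -1.0]]
force: [-0.9, -0.7, 4.4]
finger_gap: 0.0853
grip_force: 2.5
```

```bash
python3 - <<'E'
from h import *
s=viewer.snapshot("wrist"); save(s,"w3"); 
s=viewer.snapshot("scene"); cv2.imwrite("pics/s3.png",cv2.resize(s["image"][130:250,200:360,::-1],None,fx=4,fy=4))
s=viewer.snapshot("top"); print(tube(s))
E
```

```text
None
```

View pics/s3.png

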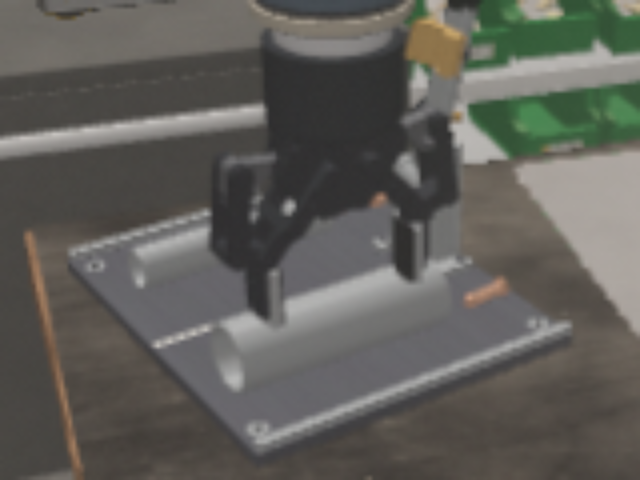

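The crop shows both fingertips resting on top of the tube, at about (270,315) and (410,270), with about 4 N of contact. First stroke next.

Call:
jog_arm(series=[[0, 4, 0, 0, 0], [0, 8, 0, 0, 0], [0, 9, 0, 0, 0], [0, 8, 0, 0, 0], [0, 3, 0, 0, 0]])

```text
time: 6.3
ee_pos: [0.4283, -0.3272, 0.0562]
ee_rot: [[0.001, 1.0, 0.0], [1.0, -0.001, -0.0], [-0.0, 0.0, -1.0]]
force: [-0.6, 0.2, 6.4]
finger_gap: 0.0855
grip_force: 2.7
```

Call:
jog_arm(series=[[0, 0, 0, 0, 0], [0, 0, 4, 0, 0], [0, 0, 30, 0, 0], [0, 0, 0, 0, 0], [0, 0, 0, 0, 0]])

```text
time: 6.8
ee_pos: [0.4284, -0.3282, 0.0903]
ee_rot: [[0.002, 1.0, 0.001], [1.0, -0.002, -0.001], [-0.001, 0.001, -1.0]]
force: [-0.3, 0.2, -0.3]
finger_gap: 0.0852
grip_force: 0.0
```

```bash
python3 - <<'E'
from h import *
s=viewer.snapshot("top"); print(tube(s)); save(s,"t4")
s=viewer.snapshot("scene"); r=nets.regions_of("scene","tube")
p=maskpts(s,r[0]["mask"]); p=p[(p[:,2]>.02)&(p[:,2]<.06)]
from scipy.optimize import least_squares
f=lambda v:np.hypot((p[:,1]-v[0]-v[1]*(p[:,0]-.43)),p[:,2]-.0312)-.0212
print(len(p),least_squares(f,[p[:,1].mean(),0],loss="soft_l1",f_scale=.001).x)
E
```

```text
h.py:27: RuntimeWarning: Mean of empty slice.
  v=least_squares(f,[p[:,1].mean(),0,.01+d/2],loss="soft_l1",f_scale=.001).x
  ret = ret.dtype.type(ret / rcount)
Traceback (most recent call last):
  File "h.py", line 27, in tube
    v=least_squares(f,[p[:,1].mean(),0,.01+d/2],loss="soft_l1",f_scale=.001).x
      ~~~~~~~~~~~~~^^^^^^^^^^^^^^^^^^^^^^^^^^^^^^^^^^^^^^^^^^^^^^^^^^^^^^^^^
ValueError: Initial guess is outside of provided bounds
```

```bash
cat >> h.py <<'E'
def stube(y0):
    """tube y at x=.43, slope, from the scene camera (radius and height known)"""
    from scipy.optimize import least_squares
    s=viewer.snapshot("scene"); r=nets.regions_of("scene","tube"); out=[]
    for q in r[:2]:
        p=maskpts(s,q["mask"]); p=p[(p[:,2]>.02)&(p[:,2]<.056)&(abs(p[:,0]-.43)<.075)&(abs(p[:,1]-y0)<.035)]
        if len(p)<50: continue
        f=lambda v:np.hypot((p[:,1]-v[0]-v[1]*(p[:,0]-.43)),p[:,2]-.0312)-.0212
        v=least_squares(f,[y0,0],loss="soft_l1",f_scale=.001).x
        out.append((round(q["score"],2),len(p),v.round(4),np.percentile(p[:,0],[2,98]).round(3),np.abs(f(v)).mean().round(4)))
    return s,out
E
python3 - <<'E'
from h import *
s,o=stube(-.335); print(o); cv2.imwrite("pics/s4.png",cv2.resize(s["image"][130:250,200:360,::-1],None,fx=4,fy=4))
E
```

```text
[(0.61, 953, array([-0.3353,  0.0024]), array([0.359, 0.493]), np.float64(0.001))]
```

View pics/s4.png

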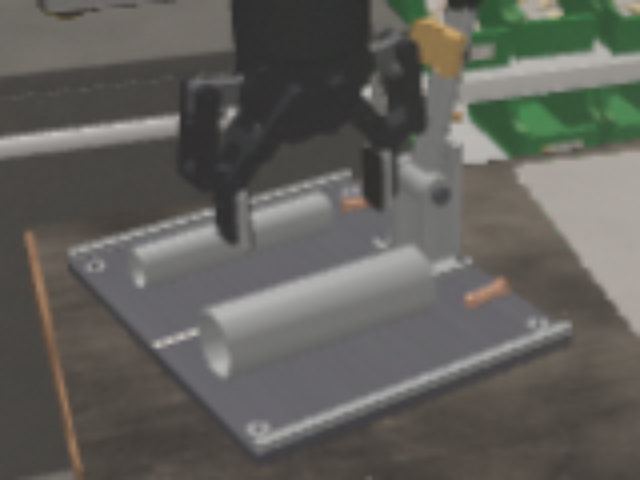

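The tube rolled 17 mm as expected and is lying still, at (320,310) in the crop. Next strokes follow.

Call:
jog_arm(series=[[0, -16, 0, 0, 0], [0, 0, -20, 0, 0], [0, 0, -10, 0, 0], [0, 0, -3, 0, 0], [0, 0, -1, 0, 0]])

```text
time: 7.5
ee_pos: [0.4273, -0.3445, 0.0558]
ee_rot: [[0.003, 1.0, -0.002], [1.0, -0.003, -0.0], [-0.0, -0.002, -1.0]]
force: [-5.5, -0.8, 13.0]
finger_gap: 0.0854
grip_force: 6.6
```

Call:
jog_arm(series=[[0, 4, 0, 0, 0], [0, 8, 0, 0, 0], [0, 9, 0, 0, 0], [0, 8, 0, 0, 0], [0, 4, 0, 0, 0]])

```text
time: 8.0
ee_pos: [0.4274, -0.3105, 0.0562]
ee_rot: [[0.002, 1.0, -0.001], [1.0, -0.002, 0.0], [0.0, -0.001, -1.0]]
force: [-2.9, 0.4, 6.7]
finger_gap: 0.0851
grip_force: 3.2
```

Call:
jog_arm(series=[[0, 0, 0, 0, 0], [0, 0, 4, 0, 0], [0, 0, 4, 0, 0], [0, -16, 0, 0, 0], [0, 0, 0, 0, 0]])

```text
time: 8.5
ee_pos: [0.4281, -0.3297, 0.064]
ee_rot: [[0.004, 1.0, 0.001], [1.0, -0.004, -0.002], [-0.002, 0.001, -1.0]]
force: [0.2, 0.3, -0.4]
finger_gap: 0.0852
grip_force: 0.0
```

```bash
python3 - <<'E'
from h import *
s,o=stube(-.318); print(o,bot.read_state()["ee_pos"])
E
```

```text
[(0.87, 896, array([-0.3183,  0.0018]), array([0.359, 0.492]), np.float64(0.001))] [ 0.42788071 -0.32763633  0.06358439]
```

Now at −0.3183; the line is at −0.285, so two more strokes of about 33 mm.

Call:
jog_arm(series=[[0, 1, 0, 0, 0], [0, 0, -4, 0, 0], [0, 0, -3, 0, 0], [0, 0, -1, 0, 0], [0, 0, 0, 0, 0]])

```text
time: 9.1
ee_pos: [0.4281, -0.3261, 0.0561]
ee_rot: [[0.002, 1.0, 0.0], [1.0, -0.002, -0.001], [-0.001, 0.0, -1.0]]
force: [-1.0, 0.0, 8.9]
finger_gap: 0.0853
grip_force: 4.3
```

Call:
jog_arm(series=[[0, 4, 0, 0, 0], [0, 8, 0, 0, 0], [0, 9, 0, 0, 0], [0, 8, 0, 0, 0], [0, 4, 0, 0, 0]])

```text
time: 9.6
ee_pos: [0.4282, -0.2921, 0.056]
ee_rot: [[0.001, 1.0, 0.0], [1.0, -0.001, -0.0], [-0.0, 0.0, -1.0]]
force: [-1.3, -0.0, 5.8]
finger_gap: 0.0854
grip_force: 3.2
```

Call:
jog_arm(series=[[0, 0, 0, 0, 0], [0, 0, 4, 0, 0], [0, 0, 4, 0, 0], [0, -16, 0, 0, 0], [0, 0, 0, 0, 0]])

```text
time: 10.1
ee_pos: [0.4279, -0.3116, 0.0638]
ee_rot: [[0.005, 1.0, 0.0], [1.0, -0.005, -0.002], [-0.002, 0.0, -1.0]]
force: [-0.7, 0.3, -0.1]
finger_gap: 0.085
grip_force: 0.0
```

```bash
python3 - <<'E'
from h import *
s,o=stube(-.302); print(o,bot.read_state()["ee_pos"])
E
```

```text
[(0.8, 894, array([-0.3015,  0.0025]), array([0.359, 0.494]), np.float64(0.001))] [ 0.4278342  -0.30961615  0.0635134 ]
```

Call:
jog_arm(series=[[0, 1, 0, 0, 0], [0, 0, -4, 0, 0], [0, 0, -3, 0, 0], [0, 0, -1, 0, 0], [0, 0, 0, 0, 0]])

```text
time: 10.7
ee_pos: [0.4281, -0.308, 0.0561]
ee_rot: [[0.002, 1.0, 0.0], [1.0, -0.002, -0.001], [-0.001, 0.0, -1.0]]
force: [-2.0, -0.3, 9.7]
finger_gap: 0.085
grip_force: 4.8
```

Call:
jog_arm(series=[[0, 4, 0, 0, 0], [0, 8, 0, 0, 0], [0, 9, 0, 0, 0], [0, 8, 0, 0, 0], [0, 4, 0, 0, 0]])

```text
time: 11.2
ee_pos: [0.4282, -0.2741, 0.056]
ee_rot: [[0.001, 1.0, 0.0], [1.0, -0.001, -0.0], [-0.0, 0.0, -1.0]]
force: [-1.7, -0.4, 5.0]
finger_gap: 0.0854
grip_force: 2.4
```

Call:
jog_arm(series=[[0, 0, 0, 0, 0], [0, 0, 4, 0, 0], [0, 0, 20, 0, 0], [-30, 0, 40, 0, 0], [-30, 0, 40, 0, 0]])

```text
time: 11.7
ee_pos: [0.3675, -0.2742, 0.1601]
ee_rot: [[0.001, 1.0, -0.001], [1.0, -0.001, 0.001], [0.001, -0.001, -1.0]]
force: [0.2, -1.2, 0.6]
finger_gap: 0.0853
grip_force: 0.0
```

```bash
python3 - <<'E'
from h import *
s,o=stube(-.285); print(o,bot.read_state()["ee_pos"])
for t in ["earth_arm","vee_shoe"]:
    for r in nets.regions_of("scene",t)[:1]:
        p=maskpts(s,r["mask"]); p=p[(p[:,0]>.5)&(p[:,0]<.62)&(p[:,2]>.02)&(abs(p[:,1]+.285)<.04)]
        for z in np.arange(.08,.26,.02):
            q=p[abs(p[:,2]-z)<.01]
            if len(q)>3: print(t,z.round(2),len(q),np.percentile(q,[5,50,95],axis=0).round(3).tolist())
im=s["image"].astype(int);v,u=np.nonzero(im.min(2)>195);k=(u>225)&(u<262)&(v>195)&(v<230);P=pts(s,np.c_[u,v][k]);P=P[abs(P[:,2]-.01)<.004];print(P[:20].round(3))
cv2.imwrite("pics/s5.png",cv2.resize(s["image"][100:250,200:400,::-1],None,fx=4,fy=4))
E
```

```text
[(0.95, 897, array([-0.2849, -0.0007]), array([0.359, 0.494]), np.float64(0.0011))] [ 0.36579231 -0.27599098  0.16342715]
earth_arm 0.08 50 [[0.525, -0.294, 0.071], [0.534, -0.286, 0.079], [0.541, -0.277, 0.089]]
earth_arm 0.1 63 [[0.536, -0.295, 0.092], [0.54, -0.289, 0.101], [0.55, -0.276, 0.109]]
earth_arm 0.12 59 [[0.542, -0.295, 0.111], [0.545, -0.29, 0.119], [0.552, -0.275, 0.129]]
earth_arm 0.14 56 [[0.539, -0.304, 0.131], [0.548, -0.292, 0.142], [0.557, -0.272, 0.15]]
earth_arm 0.16 132 [[0.539, -0.305, 0.151], [0.546, -0.292, 0.161], [0.562, -0.27, 0.169]]
earth_arm 0.18 67 [[0.556, -0.295, 0.171], [0.56, -0.291, 0.181], [0.57, -0.279, 0.189]]
earth_arm 0.2 71 [[0.558, -0.295, 0.191], [0.565, -0.29, 0.2], [0.576, -0.28, 0.209]]
earth_arm 0.22 74 [[0.564, -0.294, 0.211], [0.57, -0.29, 0.22], [0.581, -0.282, 0.23]]
earth_arm 0.24 33 [[0.568, -0.293, 0.231], [0.574, -0.289, 0.234], [0.581, -0.281, 0.239]]
vee_shoe 0.14 24 [[0.538, -0.303, 0.145], [0.543, -0.281, 0.148], [0.55, -0.268, 0.15]]
vee_shoe 0.16 131 [[0.538, -0.305, 0.152], [0.545, -0.283, 0.161], [0.557, -0.267, 0.17]]Traceback (most recent call last):
  File "<stdin>", line 9, in <module>
  File "h.py", line 6, in pts
    n=cv2.undistortPoints(uv[:,None],s["K"],np.array(s["dist_coeffs"]))[:,0]
      ~~~~~~~~~~~~~~~~~~~^^^^^^^^^^^^^^^^^^^^^^^^^^^^^^^^^^^^^^^^^^^^^^
cv2.error: OpenCV(4.12.0) /io/opencv/modules/calib3d/src/undistort.dispatch.cpp:347: error: (-215:Assertion failed) CV_IS_MAT(_src) && CV_IS_MAT(_dst) && (_src->rows == 1 || _src->cols == 1) && (_dst->rows == 1 || _dst->cols == 1) && _src->cols + _src->rows - 1 == _dst->rows + _dst->cols - 1 && (CV_MAT_TYPE(_src->type) == CV_32FC2 || CV_MAT_TYPE(_src->type) == CV_64FC2) && (CV_MAT_TYPE(_dst->type) == CV_32FC2 || CV_MAT_TYPE(_dst->type) == CV_64FC2) in function 'cvUndistortPointsInternal'
```

Tube at y −0.285 on the line, still, parallel. Now close the fingers, turn, and pass over the arm to get behind it.

Call:
jog_arm(series=[[0, 0, 45, -0.149, 255], [0, 0, 45, -0.149, 255], [0, -5, 40, -0.149, 255], [25, -4, 10, -0.149, 255], [35, 0, 0, -0.149, 255]])

```text
time: 12.4
ee_pos: [0.4291, -0.2853, 0.301]
ee_rot: [[0.686, 0.728, 0.002], [0.728, -0.686, -0.002], [-0.001, 0.003, -1.0]]
force: [-0.2, -0.7, -0.4]
finger_gap: 0.0125
grip_force: 0.0
```

Call:
jog_arm(series=[[40, 0, 0, -0.149, 255], [40, 0, 0, -0.149, 255], [40, 0, 0, -0.149, 255], [40, 0, 0, -0.149, 255], [40, 0, 0, -0.149, 255]])

```text
time: 12.9
ee_pos: [0.6305, -0.2829, 0.2974]
ee_rot: [[0.997, 0.074, -0.002], [0.074, -0.997, 0.0], [-0.002, -0.0, -1.0]]
force: [0.3, -1.4, 0.8]
finger_gap: -0.0001
grip_force: 0.0
```

Call:
jog_arm(series=[[15, 0, 0, -0.08, 255], [0, 0, 0, 0, 255], [0, 0, 0, 0, 255], [0, 0, 0, 0, 255], [0, 0, 0, 0, 255]])

```text
time: 13.4
ee_pos: [0.6423, -0.2843, 0.3]
ee_rot: [[1.0, -0.001, -0.0], [-0.001, -1.0, -0.0], [-0.0, 0.0, -1.0]]
force: [0.6, 0.9, 0.4]
finger_gap: 0.0001
grip_force: 0.0
```

```bash
python3 - <<'E'
from h import *
s,o=stube(-.285); print(o,bot.read_state()["ee_pos"])
s=viewer.snapshot("top"); save(s,"t6");print(tube(s))
E
```

```text
[(0.55, 888, array([-2.849e-01,  1.000e-04]), array([0.359, 0.494]), np.float64(0.001))] [ 0.64249002 -0.28428833  0.30024628]
(array([-0.28564934, -0.00365296,  0.03023052]), array([0.35963279, 0.49736995]))
```

View pics/t6.png

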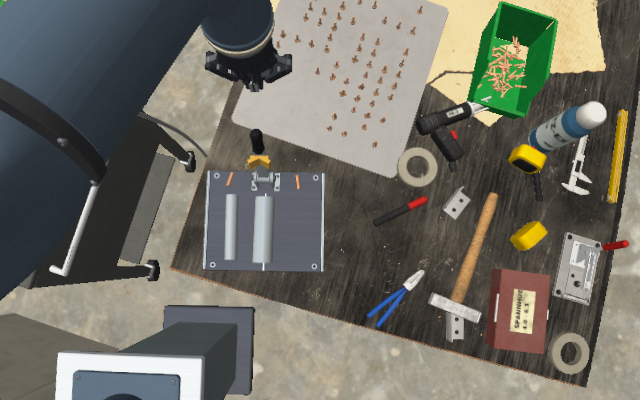

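The tube covers the line at (263,230), the arm still leans back at (257,140), and the gripper is behind it. Next I lower and push.

Call:
jog_arm(series=[[0, -1, -30, 0, 255], [0, 0, -30, 0, 255], [0, 0, -28, 0, 255], [-20, 0, 0, 0, 255], [-15, 0, 0, 0, 255]])

```text
time: 14.1
ee_pos: [0.6068, -0.2847, 0.2104]
ee_rot: [[1.0, -0.001, -0.002], [-0.001, -1.0, 0.001], [-0.002, -0.001, -1.0]]
force: [0.3, 0.0, 0.0]
finger_gap: 0.0
grip_force: 0.0
```

Call:
jog_arm(series=[[-6, 0, 0, 0, 255], [-6, 0, 0, 0, 255], [-6, 0, 0, 0, 255], [-6, 0, 0, 0, 255], [-6, 0, 0, 0, 255]])

```text
time: 14.6
ee_pos: [0.578, -0.2846, 0.2118]
ee_rot: [[1.0, -0.001, 0.0], [-0.001, -1.0, 0.0], [0.0, -0.0, -1.0]]
force: [1.3, 0.8, 0.1]
finger_gap: -0.0001
grip_force: 0.0
```

Call:
jog_arm(series=[[-7, 0, 0, 0, 255], [-7, 0, 0, 0, 255], [-7, 0, 0, 0, 255], [-7, 0, 0, 0, 255], [-7, 0, 0, 0, 255]])

```text
time: 15.1
ee_pos: [0.5425, -0.285, 0.2118]
ee_rot: [[1.0, -0.001, 0.0], [-0.001, -1.0, -0.0], [0.0, 0.0, -1.0]]
force: [0.7, -0.6, 0.1]
finger_gap: -0.0003
grip_force: 0.6
```

Call:
jog_arm(series=[[-7, 0, 0, 0, 255], [-7, 0, 0, 0, 255], [-7, 0, 0, 0, 255], [-7, 0, 0, 0, 255], [-7, 0, 0, 0, 255]])

```text
time: 15.6
ee_pos: [0.5075, -0.2848, 0.2117]
ee_rot: [[1.0, -0.001, -0.0], [-0.001, -1.0, 0.0], [-0.0, -0.0, -1.0]]
force: [0.6, -0.1, -0.2]
finger_gap: 0.0
grip_force: 0.3
```

```bash
python3 - <<'E'
from h import *
s,o=stube(-.285); print(o); cv2.imwrite("pics/s7.png",cv2.resize(s["image"][80:240,220:400,::-1],None,fx=3.5,fy=3.5))
E
```

```text
[(0.8, 890, array([-0.2848,  0.0023]), array([0.359, 0.494]), np.float64(0.001))]
```

View pics/s7.png

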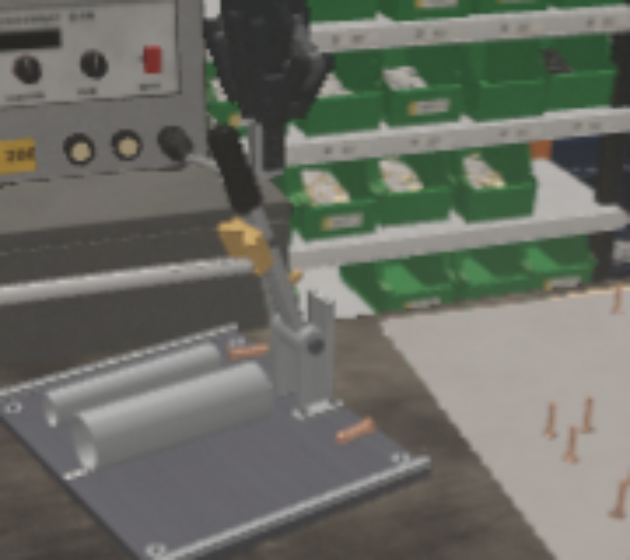

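The arm has swung past upright, with the grip at (235,165) and the finger behind it. Continue.

Call:
jog_arm(series=[[-8, 0, -1, 0, 255], [-8, 0, -1, 0, 255], [-8, 0, -2, 0, 255], [-8, 0, -2, 0, 255], [-8, 0, -2, 0, 255]])

```text
time: 16.2
ee_pos: [0.4672, -0.2848, 0.2035]
ee_rot: [[1.0, -0.001, -0.0], [-0.001, -1.0, 0.0], [-0.0, -0.0, -1.0]]
force: [-0.8, -0.2, 0.8]
finger_gap: 0.0002
grip_force: 0.0
```

Call:
jog_arm(series=[[-8, 0, -3, 0, 255], [-8, 0, -3, 0, 255], [-8, 0, -3, 0, 255], [-6, 0, -3, 0, 255], [0, 0, 0, 0, 255]])

```text
time: 16.7
ee_pos: [0.4369, -0.2849, 0.1913]
ee_rot: [[1.0, -0.002, -0.001], [-0.002, -1.0, 0.0], [-0.001, -0.0, -1.0]]
force: [0.0, 0.2, -0.9]
finger_gap: 0.0003
grip_force: 0.0
```

Call:
jog_arm(series=[[0, 0, 0, 0, 255], [0, 0, 0, 0, 255], [0, 0, 0, 0, 255], [0, 0, 0, 0, 255], [0, 0, 0, 0, 255]])

```text
time: 17.2
ee_pos: [0.4383, -0.2848, 0.1917]
ee_rot: [[1.0, -0.001, 0.0], [-0.001, -1.0, -0.0], [0.0, 0.0, -1.0]]
force: [0.1, -1.1, -0.5]
finger_gap: 0.0001
grip_force: 0.0
```

Call:
jog_arm(series=[[0, 0, 30, 0, 255], [0, 0, 30, 0, 255], [0, 0, 20, 0, 255], [0, 0, 0, 0, 255], [0, 0, 0, 0, 255]])

```text
time: 17.7
ee_pos: [0.4381, -0.2848, 0.2717]
ee_rot: [[1.0, -0.001, 0.0], [-0.001, -1.0, -0.0], [0.0, 0.0, -1.0]]
force: [-0.5, 0.2, 0.4]
finger_gap: -0.0001
grip_force: 0.0
```

Call:
jog_arm(series=[[0, 0, 0, 0, 255], [0, 0, 0, 0, 255], [0, 0, 0, 0, 255], [0, 0, 0, 0, 255], [0, 0, 0, 0, 255]])

```text
time: 18.2
ee_pos: [0.4381, -0.2848, 0.2715]
ee_rot: [[1.0, -0.001, -0.0], [-0.001, -1.0, 0.0], [-0.0, -0.0, -1.0]]
force: [-0.3, -0.0, 0.8]
finger_gap: 0.0002
grip_force: 0.0
```

Call:
jog_arm(series=[[0, 0, 0, 0, 255], [0, 0, 0, 0, 255], [0, 0, 0, 0, 255], [0, 0, 0, 0, 255], [0, 0, 0, 0, 255]])

```text
time: 18.7
ee_pos: [0.4381, -0.2848, 0.2718]
ee_rot: [[1.0, -0.001, 0.0], [-0.001, -1.0, -0.0], [0.0, 0.0, -1.0]]
force: [0.8, 0.2, 0.9]
finger_gap: 0.0002
grip_force: 0.0
```

Call:
jog_arm(series=[[0, 0, 0, 0, 255], [0, 0, 0, 0, 255], [0, 0, 0, 0, 255], [0, 0, 0, 0, 255], [0, 0, 0, 0, 255]])

```text
time: 19.2
ee_pos: [0.4381, -0.2848, 0.2717]
ee_rot: [[1.0, -0.001, 0.0], [-0.001, -1.0, 0.0], [0.0, -0.0, -1.0]]
force: [0.3, 0.5, 0.2]
finger_gap: -0.0002
grip_force: 0.0
```

Call:
jog_arm(series=[[0, 0, 0, 0, 255], [0, 0, 0, 0, 255], [0, 0, 0, 0, 255], [0, 0, 0, 0, 255], [0, 0, 0, 0, 255]])

```text
time: 19.7
ee_pos: [0.4381, -0.2848, 0.2717]
ee_rot: [[1.0, -0.001, -0.0], [-0.001, -1.0, 0.0], [-0.0, -0.0, -1.0]]
force: [0.5, -0.0, 0.5]
finger_gap: -0.0002
grip_force: 0.0
```

```bash
python3 - <<'E'
from h import *
s,o=stube(-.285); print(o); cv2.imwrite("pics/s8.png",cv2.resize(s["image"][80:240,220:400,::-1],None,fx=3.5,fy=3.5))
for t in ["grip","vee_shoe"]:
    for r in nets.mark_of("scene",t)[:1]: print(t,r["score"],pts(s,r["uv"]))
r=nets.regions_of("scene","earth_arm")
if r:
    p=maskpts(s,r[0]["mask"]); p=p[(p[:,0]>.34)&(p[:,0]<.6)&(p[:,2]>.03)&(abs(p[:,1]+.285)<.03)]
    for x in np.arange(.36,.54,.02):
        q=p[abs(p[:,0]-x)<.01]
        if len(q)>3: print(x.round(2),np.percentile(q[:,2],[5,50,95]).round(3))
E
```

```text
[(0.57, 805, array([-0.285 , -0.0014]), array([0.359, 0.495]), np.float64(0.0011))]
grip 0.84 [[ 0.38001887 -0.29139013  0.07329554]]
vee_shoe 0.59 [[ 0.44473188 -0.28395652  0.06953706]]
0.36 [0.06  0.07  0.076]
0.38 [0.062 0.071 0.077]
0.4 [0.061 0.072 0.077]
0.42 [0.062 0.071 0.076]
0.44 [0.052 0.064 0.072]
0.46 [0.053 0.069 0.072]
0.48 [0.062 0.071 0.079]
0.5 [0.062 0.071 0.077]
0.52 [0.063 0.072 0.076]
0.54 [0.076 0.077 0.078]
```

View pics/s8.png

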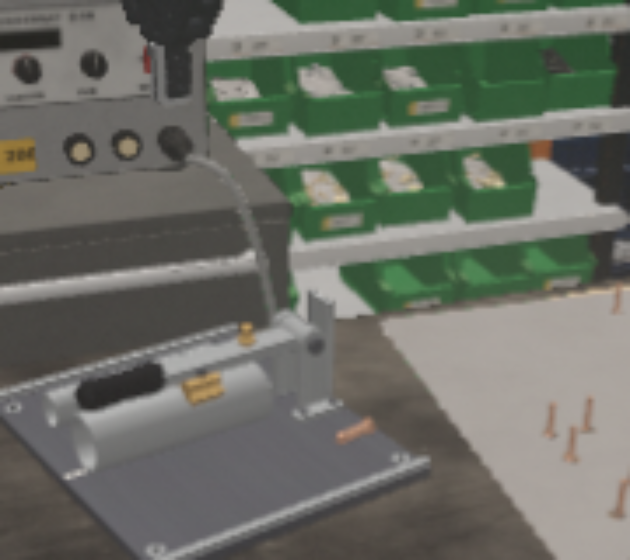

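The arm is level (its top is flat at z ≈ 0.071–0.072 along its length), and the brass vee is seated on the tube at (203,387). The tube is at y −0.285 and the robot is clear.

```bash
python3 -c "
from h import *
print(order.job_done())"
```

```text
the job is handed in; nothing more can be done
None
```

I rolled the thick tube onto the white line in four strokes and pushed the earth arm over. It lies level with its brass vee seated on the tube, nothing was touching the robot, and I handed the job in at about 20 s; no verdict came back.

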